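Load the vial tray onto the sample changer's deck

ROBOT

A 6-joint arm with a two-finger parallel gripper is mounted at the origin on a cart in front of the work surface, level with it; the furniture and walls round the work are solid. World frame = base frame: x ahead of the robot, y to its left, z up, the work surface at z = 0. Lengths are in m, angles in rad, forces in N, time in s.
With the tool pointing down it reaches from about 0.225 to 0.875 m from the base axis. Payload 3.4 kg.
Tool frame: the origin (TCP) lies on the centre line of the jaws, within the pads' length; the fingertips stand 11 mm ahead of it and the grasp point (between the pads) lies 8 mm behind it; z points along the fingers, y is the line along which they close (so a half turn about z gives the same grasp; the last joint's range is limited). The gripper opens to 85 mm and grips with 20 to 120 N. Pads are 22 mm wide; open, the fingers measure 114 mm over their backs; the gripper's body (76 mm by 85 mm) begins 54 mm behind the grasp point. The pads swing forward as they close: fully open they stand 13 mm farther back than shut.
Start: joints at [-1.224, 0.276, 1.505, -0, 1.361, -0.121], TCP at [0.259, -0.513, 0.242] pointing down, gripper open.
Joint ranges: [-2.89, 2.89], [-0.75, 2.08], [0.22, 2.7], [-1.18, 4.32], [0.11, 2.71], [-2.7, 2.7]. Speed limits (rad/s): [2.57, 2.57, 3.14, 3.14, 3.14, 3.14].

INTERFACE

Orientations are given as a unit quaternion [w, x, y, z].
In Python, from rig import manip, eyes, job gives the robot as it stands.
- The arm moves only by the tool drive_tool, never from a script. Its argument "rows" is a list of rows, each a list of 3 entries, a list of its own where there are three numbers: the turn, a rotation vector about the world's x, y, z in rad, then the shift along the world's x, y, z in cm, then the finger opening in cm, from 0 to 8.54. A call has 1 to 8 rows; each row shifts and turns the commanded pose from where the row before left it; what a row does not reach is not made up. A row lasts 1/8 s, in which the tool goes at most 62.5 mm and 10.7 degrees, less where a joint would pass 70% of its speed; a pose out of reach is approached as far as the arm can. A call is refused whole if a number of a shift passes 6.25 or a number of a turn 0.188, either way. A call with a gripper value outside its range is refused whole. The fingers move at their own pace and stop on an object; "force" is the grip in N (left out, the last holds). Time passes only in rows, so rows that do not move let the fingers close. It gives the time, the measured TCP pose, the force, the opening and the grip force at its end, in the units of the state.
- manip.get_state(): the state, without advancing time (a new reading comes with each control period).
- eyes.get_image(name): name is "side" or "top"; returns the picture (400x640x3 uint8, red, green, blue); there is no depth.
- eyes.get_calibration(name): a dict with "camera_matrix" (3x3 intrinsics, pixels), "view" (4x4, takes a point from world to camera coordinates). Camera axes: x right, y up, looking along -z (the intrinsics and any distortion apply to the point x, -y, -z); pixel columns grow to the right and rows downward; lengths in m; the calibration is good to about 2 mm. A picture is of the moment at which its call begins. get_calibration takes no time and is no camera call.
- job.sign_off(): hands the job in; it is judged then, once.
The state is a dict: "clock": time; "qpos": joint angles; "qd": joint speeds; "effort": joint torques, N m; "position": TCP position; "ee_rot": TCP orientation; "contact_force": force on the tool from outside, world axes, zero at the start; "moment": the same for the moment, N m; "width": finger opening in m; "gripper_force": force on a finger pad.
Only numpy, scipy, OpenCV 4.12 (cv2) and the standard library are available. Lean on these libraries where they do the work, as an engineer would, in place of code of your own. Each camera call takes 0.05 s, during which the arm holds its last target. There are 200 camera calls.

TASK

Load the steel vial tray onto the sample changer's deck. Do not carry it, the vials stand loose: raise its leading edge onto the deck's step and set it down there, then take it by the rear handle, ease the tail over the step without catching or tipping it, and slide it between the guides, past the side rollers, until it lies flat on the deck. Press it home against the sprung end stop, firmly but gently (about 8 to 10 N for a moment), let go and leave it touching the stop with all vials standing; the stop is adjustable, so feel for it, and leave the other things on the bench alone.

Things in the scene. Friction and masses are not known exactly. Their poses are not given: they have to be found in the camera images.
- tray: Steel vial tray, 150 mm long (x), 110 mm wide (y), about 0.75 kg loaded, flat on the worktop before the deck at the start. Origin: centre of its flat underside; +x is the leading end, towards the deck; z up. Floor 3 mm, rim 14 mm high. Front corners are cut off over the first 17 mm, rear corners over the last 35 mm: both ends narrow from 110 to 86 mm. A black grip tube lies across it near each end.
- vial_block (a point): Centre of the top of the tray's grey vial block (60 mm along x, 102 mm along y, top 21 mm above the tray's underside). Six pockets 14 mm deep in 2 rows of 3; four of them hold vials standing loose, whose caps reach up to 67 mm above the underside and which keep within 25 mm of the tray's middle along x.
- front_handle (a point): Axis centre of the leading grip tube: 12 mm thick, 60 mm long along the tray's y between brackets, 36 mm above the underside, 64 mm ahead of the tray's middle. It turns freely on its axle: lifting it raises that end, the other stays down. Grip it from above, fingers before and behind it (closing along the tray's x); 33 mm free towards the vials, open outwards above the 14 mm rim.
- rear_handle (a point): Axis centre of the trailing grip tube, alike: 12 mm thick, 60 mm long along the tray's y, 36 mm above the underside, 64 mm behind the tray's middle.
- front_edge (a point): Middle of the tray's lower leading edge: tray x = +75 mm, underside height.
- rear_edge (a point): Middle of the tray's lower trailing edge: tray x = -75 mm, underside height.
- deck: Tray deck of the sample changer, fixed on the worktop: aluminium plate 236 mm long (x), 186 mm wide, its top 10 mm above the worktop; its entry edge is a square step. Origin: at worktop height under the middle of the entry edge; +x is the way in, y to its left, z up. Sliding the loaded tray on the worktop or deck takes about 3 to 7 N.
- channel (a point): Middle of the guide channel, on the plate's top (deck x = 126 mm, y = 0). Two rails 14 mm high, from deck x = 60 to 192 mm, stand 114 mm apart; before them lead-in cheeks, 14 mm high, widen from about 118 mm (x = 26) to 147 mm (x = 5).
- rollers (a point): Point on the plate's top midway between two sprung, slippery white side rollers (deck x = 43 mm, y = 0), which stand 85 mm apart when free. The tray's front corners push them aside: up to 10 N more resistance while its leading edge goes from deck x = 36 to 64 mm; that is not yet the end. They roll along its sides and at last close behind its cut rear corners and hold it in; they do not bring it home.
- stop_block: Block 20 x 60 x 26 mm fixed on the deck's far end, carrying the end stop; origin: centre of its underside (deck x = 212 mm, on the plate), axes as the deck's. A brass adjusting screw through it holds a black sprung rubber nose, 10 mm thick, 8.5 mm above the plate on the centre line, facing the tray. Its tip lies 27 to 44 mm before the origin, as last left: not measured, it must be felt.
- stop_face (a point): On the block's face towards the tray (deck x = 202 mm, 8.5 mm above the plate), where the nose's screw comes out. The nose starts giving at about 1 N, yields 1 mm per 4 N and bottoms after 4.5 mm (about 19 N). Home: pressed with clearly more than 5 N at the nose (7 to 12 N is right; over 20 N is too much). Let go, the tray may come back 1 to 2 mm but keeps touching the nose.
- vial_1: Glass sample vial, 21 mm diameter, white cap, 52 mm tall, 18 g, standing loose in the tray's pocket at tray x = -14, y = -33 mm; origin: centre of its underside (7 mm above the tray's underside), z along its axis.
- vial_2: Glass sample vial, 21 mm diameter, black cap, 60 mm tall, 18 g, standing loose in the tray's pocket at tray x = -14, y = 33 mm; origin: centre of its underside (7 mm above the tray's underside), z along its axis.
- vial_3: Glass sample vial, 21 mm diameter, white cap, 52 mm tall, 18 g, standing loose in the tray's pocket at tray x = 14, y = 0 mm; origin: centre of its underside (7 mm above the tray's underside), z along its axis.
- vial_4: Glass sample vial, 21 mm diameter, red cap, 56 mm tall, 18 g, standing loose in the tray's pocket at tray x = 14, y = -33 mm; origin: centre of its underside (7 mm above the tray's underside), z along its axis.
- slide_box_blue: Blue slide box, 88 x 102 x 34 mm, a bystander; origin: centre of its underside.
- dropper_amber: Amber dropper bottle, 34 mm diameter, 98 mm tall, a bystander; origin: centre of its underside.
- dropper_white: White dropper bottle, 34 mm diameter, 98 mm tall, a bystander; origin: centre of its underside.
- dust_blower: Black rubber dust blower standing on its base, 54 mm diameter, 116 mm tall, a bystander; origin: centre of its underside.
- tweezers: Steel tweezers 120 mm long lying flat, a bystander; origin: centre of its underside.

How it is judged:
By the outcome, as a careful person would: the job done as asked, in the order asked, and still so for the second after the job is handed in, with the robot touching nothing.
It also fails if it takes over 58 s, if anything falls off the work surface, if the arm or the gripper's body presses on something with over 40 N, if the wrist force passes 120 N, or if a joint passes its speed limit or range.

## Working session

There is one attempt and no reset: what is moved stays moved. The work goes in short steps, Python scripts to look and compute and a tool call to move; the robot and the scene stay as the last step left them, time stands still between calls to the robot, and variables do not carry over. Pictures are saved under pics/ and viewed, at most 10 in all, crops included, and the job is handed in when it is done.

Besides the shell and the picture viewer there is one more tool, called after "Emit:" by a JSON object that holds its "fn" and its "kwargs". drive_tool: Moves the arm, as the interface text tells. Its arguments: {"type":"object","properties":{"rows":{"type":"array"},"force":{"type":"number"}},"required":["rows"]}

```bash
mkdir -p pics; cat > h.py <<'E'
import numpy as np, cv2
from rig import manip, eyes, job
def snap(n,f):
    im=eyes.get_image(n); cv2.imwrite('pics/'+f,im[:,:,::-1]); return im
def ray(n,u,v,z):
    c=eyes.get_calibration(n);K=np.array(c['camera_matrix']);V=np.array(c['view'])
    d=np.linalg.inv(K)@[u,v,1]; d=np.array([d[0],-d[1],-d[2]])
    R=V[:3,:3];o=-R.T@V[:3,3];d=R.T@d
    return o+d*(z-o[2])/d[2]
def proj(n,p):
    c=eyes.get_calibration(n);K=np.array(c['camera_matrix']);V=np.array(c['view'])
    q=V[:3,:3]@np.array(p)+V[:3,3]; q=K@[q[0],-q[1],-q[2]]; return q[:2]/q[2]
E
python3 - <<'E'
from h import *
for n in('top','side'):
    snap(n,n+'0.png'); c=eyes.get_calibration(n);print(c)
print(manip.get_state())
E
```

```text
{'camera_matrix': array([[417.56095591,   0.        , 325.26632944],
       [  0.        , 417.56095591, 198.16710712],
       [  0.        ,   0.        ,   1.        ]]), 'view': array([[ 0.00929275, -0.99993932, -0.00591659,  0.11258679],
       [ 0.99418716,  0.00860428,  0.10732129, -0.55192622],
       [-0.10726387, -0.00687951,  0.99420679, -1.18062601],
       [ 0.        ,  0.        ,  0.        ,  1.        ]])}
{'camera_matrix': array([[468.21841287,   0.        , 312.56320848],
       [  0.        , 468.21841287, 202.48981608],
       [  0.        ,   0.        ,   1.        ]]), 'view': array([[ 0.87756231,  0.47944762, -0.0037915 , -0.52343384],
       [-0.19505373,  0.3642203 ,  0.91065779,  0.01297097],
       [ 0.43799366, -0.79841941,  0.41314405, -1.47712073],
       [ 0.        ,  0.        ,  0.        ,  1.        ]])}
{'clock': 0.1, 'qpos': array([-1.22401142e+00,  2.76508277e-01,  1.50599260e+00, -4.71077910e-05,
        1.36071039e+00, -1.20966344e-01]), 'qd': array([ 5.78701295e-05, -1.72205883e-03, -1.62584014e-03, -1.55720939e-04,
        4.53513976e-04, -6.77465364e-04]), 'effort': array([ 5.32447521e-04, -4.17703593e+01, -2.46405119e+01, -2.51923502e-04,
        5.78629100e-03, -3.85637421e-06]), 'position': array([ 0.25909872, -0.51280762,  0.24154514]), 'ee_rot': array([-8.01562547e-04,  9.72774068e-01,  2.31754087e-01, -1.14070046e-04]), 'contact_force': array([ 0.34173014,  0.55034404, -0.49129484]), 'moment': array([0.00266054, 0.00957294, 0.02726014]), 'gripper_force': 0.0, 'width': 0.08570889609658733}
```

View pics/top0.png

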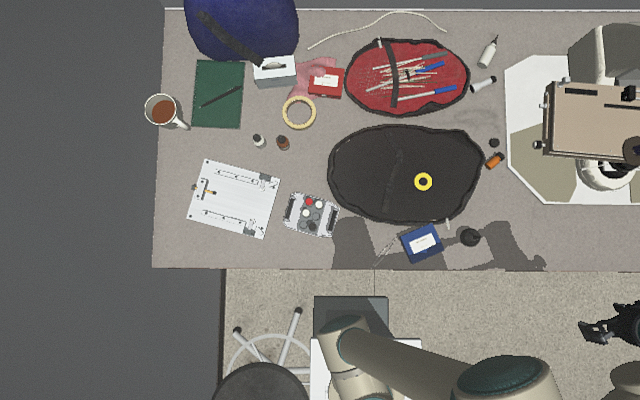

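View pics/side0.png

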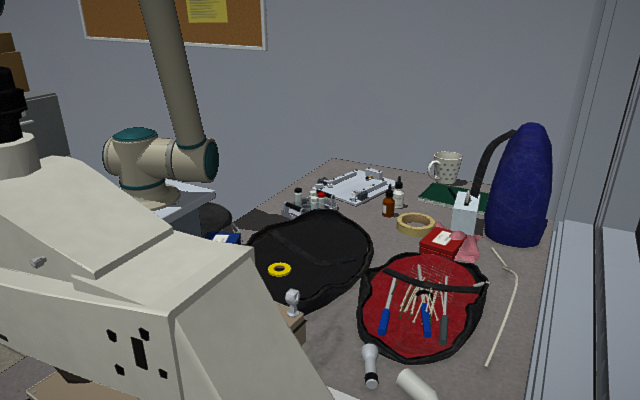

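```bash
python3 - <<'E'
from h import *
im=cv2.imread('pics/top0.png')
c=im[145:250,180:345]; cv2.imwrite('pics/c0.png',cv2.resize(c,None,fx=4.8,fy=4.8,interpolation=cv2.INTER_CUBIC))
E
```

```text
(no output)
```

View pics/c0.png

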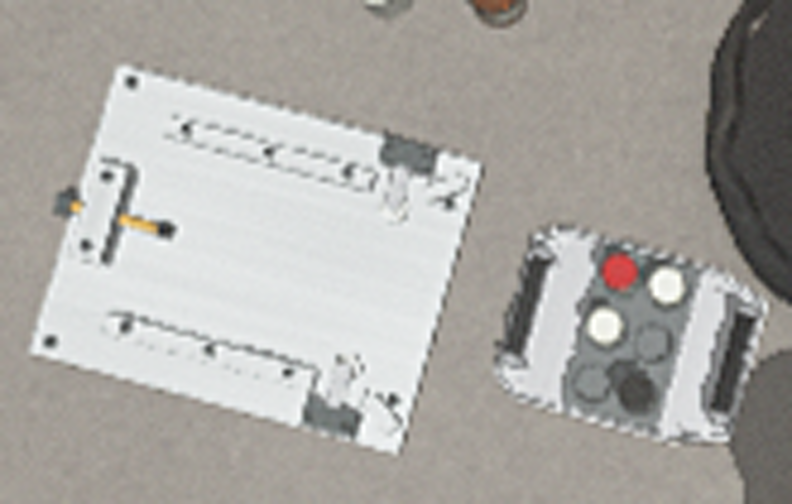

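```bash
cat >> h.py <<'E'
def blobs(mask,amin=20):
    n,l,s,c=cv2.connectedComponentsWithStats(mask.astype(np.uint8))
    return [(i,s[i],c[i],np.argwhere(l==i)[:,::-1]) for i in range(1,n) if s[i][4]>=amin]
E
python3 - <<'E'
from h import *
im=cv2.imread('pics/top0.png').astype(int); mx=im.max(2);mn=im.min(2)
m=(mn>190); m[:150]=0;m[248:]=0;m[:,:180]=0;m[:,282:]=0
m=cv2.morphologyEx(m.astype(np.uint8),cv2.MORPH_CLOSE,np.ones((9,9)))
i,s,c,p=max(blobs(m),key=lambda b:b[1][4])
r=cv2.minAreaRect(p.astype(np.float32)); print('deck px',r,s[4])
W=np.array([ray('top',*q,0.010)[:2] for q in p],dtype=np.float32)
r=cv2.minAreaRect(W);print('deck world',r, cv2.boxPoints(r))
d=(mx<70); d[:190]=0;d[235:]=0;d[:,:284]=0;d[:,338:]=0
for i,s,c,p in blobs(d,8):
    print(s,c,ray('top',*c,0.036+.004))
    if s[4]<80: print(cv2.minAreaRect(np.array([ray('top',*q,.04)[:2] for q in p],dtype=np.float32)))
for nm,(u,v),z in [('red',(620,272),.063),('w1',(667,286),.059),('w3',(604,326),.059),('nose',(165,230),.0185),('face',(112,213),.0185),('fh',(527,310),.04),('rh',(733,365),.04),
  ('dc1',(122,68),.01),('dc2',(483,162),.01),('dc3',(400,453),.01),('dc4',(32,352),.01)]:
    print(nm,ray('top',180+(u-2)/4.8,145+(v-2)/4.8,z))
E
```

```text
deck px ((232.7452392578125, 198.3502197265625), (79.90003204345703, 63.14388656616211), 15.708637237548828) 4910Traceback (most recent call last):
  File "<stdin>", line 7, in <module>
  File "h.py", line 6, in ray
    c=eyes.get_calibration(n);K=np.array(c['camera_matrix']);V=np.array(c['view'])
ValueError: time passes only in moves, steps and waits
```

```bash
cat > fix.py <<'E'
s=open('h.py').read()
s=s.replace("from rig import manip, eyes, job\n","from rig import manip, eyes, job\nCAL={n:eyes.get_calibration(n) for n in('top','side')}\n").replace("c=eyes.get_calibration(n);","c=CAL[n];")
open('h.py','w').write(s)
E
python3 fix.py
python3 - <<'E'
from h import *
im=cv2.imread('pics/top0.png').astype(int); mx=im.max(2);mn=im.min(2)
m=(mn>190); m[:150]=0;m[248:]=0;m[:,:180]=0;m[:,282:]=0
m=cv2.morphologyEx(m.astype(np.uint8),cv2.MORPH_CLOSE,np.ones((9,9)))
i,s,c,p=max(blobs(m),key=lambda b:b[1][4])
W=np.array([ray('top',*q,0.010)[:2] for q in p],dtype=np.float32)
r=cv2.minAreaRect(W);print('deck world',r, cv2.boxPoints(r))
d=(mx<70); d[:190]=0;d[235:]=0;d[:,:284]=0;d[:,338:]=0
for i,s,c,p in blobs(d,8):
    print(s,c,ray('top',*c,0.036+.004))
    if s[4]<80: print(cv2.minAreaRect(np.array([ray('top',*q,.04)[:2] for q in p],dtype=np.float32)))
for nm,(u,v),z in [('red',(620,272),.063),('w1',(667,286),.059),('w3',(604,326),.059),('nose',(165,230),.0185),('face',(112,213),.0185),('fh',(527,310),.04),('rh',(733,365),.04),
  ('dc1',(122,68),.01),('dc2',(483,162),.01),('dc3',(400,453),.01),('dc4',(32,352),.01)]:
    print(nm,ray('top',180+(u-2)/4.8,145+(v-2)/4.8,z))
E
```

```text
deck world ((0.5508255958557129, 0.39026618003845215), (0.2352973222732544, 0.18592841923236847), 75.1259765625) [[0.4307766  0.30042303]
 [0.61047506 0.25269622]
 [0.6708746  0.48010933]
 [0.49117613 0.52783614]]
[331 190   7  12  34] [334.70588235 194.79411765] [0.55981544 0.09039561 0.04      ]
((0.5600106716156006, 0.08910736441612244), (0.036062728613615036, 0.011203586123883724), 33.95433044433594)
[290 199   4   4   9] [291.44444444 200.11111111] [0.54335519 0.21466079 0.04      ]
((0.5433502793312073, 0.21508751809597015), (0.007300768978893757, 0.00911011453717947), 72.61084747314453)
[328 211   9  19  62] [332.         219.82258065] [0.48771338 0.09763609 0.04      ]
((0.48731303215026855, 0.09777688980102539), (0.00936678797006607, 0.055864010006189346), 74.03199768066406)
red [0.53819549 0.16377463 0.063     ]
w1 [0.5305549  0.13617675 0.059     ]
w3 [0.50663326 0.17293127 0.059     ]
nose [0.56604513 0.44457773 0.0185    ]
face [0.57624921 0.47748121 0.0185    ]
fh [0.51719146 0.22013029 0.04      ]
rh [0.48542673 0.09678512 0.04      ]
dc1 [0.66821528 0.47753795 0.01      ]
dc2 [0.61104022 0.25180629 0.01      ]
dc3 [0.43170578 0.29858362 0.01      ]
dc4 [0.49115231 0.52561648 0.01      ]
```

Emit:
{"fn": "drive_tool", "kwargs": {"rows": [[[0,0,-0.044],[1.6,4.5,0],3.0],[[0,0,-0.044],[1.6,4.5,0],3.0],[[0,0,-0.044],[1.6,4.5,0],3.0],[[0,0,-0.044],[1.6,4.5,0],3.0],[[0,0,-0.044],[1.6,4.5,0],3.0],[[0,0,-0.044],[1.6,4.5,0],3.0],[[0,0,-0.044],[1.6,4.5,0],3.0],[[0,0,-0.044],[1.6,4.5,0],3.0]], "force": 40}}

```text
clock: 1.1
position: [0.3874, -0.1517, 0.2421]
ee_rot: [-0.0, 0.998, 0.057, -0.0]
contact_force: [0.7, -0.3, 0.5]
width: 0.0298
gripper_force: 0.0
```

Emit:
{"fn": "drive_tool", "kwargs": {"rows": [[[0,0,-0.044],[1.6,4.5,0],3.0],[[0,0,-0.044],[1.6,4.5,0],3.0],[[0,0,-0.044],[1.6,4.5,0],3.0],[[0,0,-0.044],[1.6,4.5,-1],3.0],[[0,0,-0.044],[1.6,4.5,-1],3.0],[[0,0,-0.044],[1.6,4.5,-2],3.0],[[0,0,-0.044],[1.6,4.5,-2],3.0],[[0,0,-0.044],[1.6,4.5,-3],3.0]]}}

```text
clock: 2.1
position: [0.5161, 0.2084, 0.152]
ee_rot: [-0.0, 0.993, -0.118, 0.001]
contact_force: [-0.1, 0.1, -0.4]
width: 0.03
gripper_force: 0.0
```

Emit:
{"fn": "drive_tool", "kwargs": {"rows": [[[0,0,0],[0.1,1.1,-2.4],3.0],[[0,0,0],[0,0,-3],3.0],[[0,0,0],[0,0,-2],3.0],[[0,0,0],[0,0,0],3.0]]}}

```text
clock: 2.6
position: [0.5146, 0.2174, 0.0765]
ee_rot: [0.001, 0.993, -0.118, -0.002]
contact_force: [0.2, 0.3, -0.1]
width: 0.0298
gripper_force: 0.0
```

```bash
python3 - <<'E'
from h import *
a=snap('top','t1.png')[:,:,::-1]; b=snap('side','s1.png')[:,:,::-1]
A=cv2.resize(a[150:250,240:360],(720,600),interpolation=cv2.INTER_CUBIC)[:,:400]
B=cv2.resize(b[140:240,260:380],(720,600),interpolation=cv2.INTER_CUBIC)[:,:400]
B=cv2.resize(b[130:230,265:345],(400,500),interpolation=cv2.INTER_CUBIC)
A=cv2.resize(a[150:250,260:340],(400,500),interpolation=cv2.INTER_CUBIC)
cv2.imwrite('pics/c1.png',np.hstack([A,B]))
p=manip.get_state()['position'];print(p,proj('top',p),proj('side',p))
E
```

```text
[0.51653363 0.21775971 0.078571  ] [288.95452677 208.28335576] [323.9848202  181.27533175]
```

View pics/c1.png

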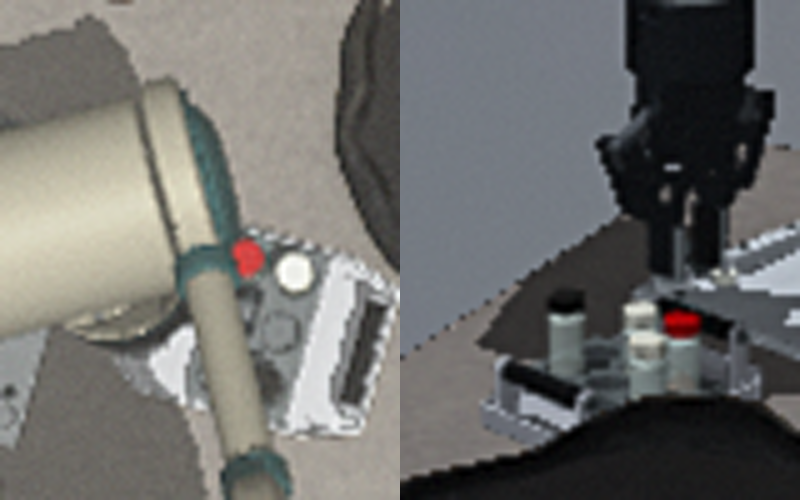

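Emit:
{"fn": "drive_tool", "kwargs": {"rows": [[[0,0,0],[0.1,0.2,-1.5],3.0],[[0,0,0],[0,0,-1.5],3.0],[[0,0,0],[0,0,-1.0],3.0],[[0,0,0],[0,0,-0.9],3.0],[[0,0,0],[0,0,0],3.0]]}}

```text
clock: 3.32
position: [0.517, 0.2196, 0.0286]
ee_rot: [0.0, 0.993, -0.118, -0.0]
contact_force: [-0.9, 0.0, -0.0]
width: 0.0296
gripper_force: 0.0
```

Emit:
{"fn": "drive_tool", "kwargs": {"rows": [[[0,0,0],[0,0,0],1.6],[[0,0,0],[0,0,0],1.0],[[0,0,0],[0,0,0],0.6],[[0,0,0],[0,0,0],0.6],[[0,0,0],[0,0,0],0.6]], "force": 30}}

```text
clock: 3.95
position: [0.5177, 0.2204, 0.0297]
ee_rot: [-0.001, 0.993, -0.118, 0.0]
contact_force: [0.8, 5.7, 0.1]
width: 0.0109
gripper_force: 29.2
```

Emit:
{"fn": "drive_tool", "kwargs": {"rows": [[[0,0,0],[0,0.1,0.4],0.6],[[0,0,0],[0,0,0.4],0.6],[[0,0,0],[0,0,0.4],0.6],[[0,0,0],[0,0,0.3],0.6],[[0,0,0],[0,0,0.1],0.6],[[0,0,0],[0,0,0],0.6]]}}

```text
clock: 4.7
position: [0.5172, 0.2207, 0.0453]
ee_rot: [0.0, 0.993, -0.118, -0.0]
contact_force: [-0.9, -0.8, -4.4]
width: 0.0108
gripper_force: 29.1
```

Emit:
{"fn": "drive_tool", "kwargs": {"rows": [[[0,0,-0.003],[0.0,0.4,0],0.6],[[0,0,-0.003],[0.1,0.8,0],0.6],[[0,0,-0.003],[0.1,0.8,0],0.6],[[0,0,-0.003],[0.1,0.8,0],0.6],[[0,0,-0.003],[0.1,0.8,0],0.6],[[0,0,-0.003],[0.1,0.8,0],0.6],[[0,0,0],[0.0,0.4,0],0.6],[[0,0,0],[0,0,0],0.6]]}}

```text
clock: 5.7
position: [0.5226, 0.2697, 0.0455]
ee_rot: [-0.001, 0.992, -0.127, 0.0]
contact_force: [-0.4, 0.5, -5.0]
width: 0.0108
gripper_force: 29.3
```

Emit:
{"fn": "drive_tool", "kwargs": {"rows": [[[0,0,0],[0.05,0.6,0],0.6],[[0,0,0],[0.1,0.8,0],0.6],[[0,0,0],[0.05,0.6,0],0.6],[[0,0,0],[0,0,0],0.6],[[0,0,0],[0,0,-0.2],0.6],[[0,0,0],[0,0,-0.2],0.6],[[0,0,0],[0,0,-0.2],0.6],[[0,0,0],[0,0,0],0.6]]}}

```text
clock: 6.7
position: [0.525, 0.2895, 0.0408]
ee_rot: [-0.001, 0.992, -0.127, 0.001]
contact_force: [-1.9, 2.8, 4.3]
width: 0.0111
gripper_force: 30.2
```

Emit:
{"fn": "drive_tool", "kwargs": {"rows": [[[0,0,0],[0,0,0.1],1.4],[[0,0,0],[0,0,0],3.0],[[0,0,0],[0,0,0],3.0],[[0,0,0],[0,0,0.5],3.0],[[0,0,0],[0,0,2],3.0],[[0,0,0],[0,0,3],3.0],[[0,0,0],[0,0,3],3.0],[[0,0,0],[0,0,3],3.0]]}}

```text
clock: 7.7
position: [0.5242, 0.2886, 0.1565]
ee_rot: [0.0, 0.992, -0.127, 0.0]
contact_force: [0.4, -0.1, 0.2]
width: 0.0299
gripper_force: 0.0
```

Emit:
{"fn": "drive_tool", "kwargs": {"rows": [[[0,0,0],[-1,-4,2],3.0],[[0,0,0],[-1,-4,0],3.0],[[0,0,0],[-1,-4,0],3.0],[[0,0,0],[-1,-4,0],3.0],[[0,0,0],[-1,-4,0],3.0],[[0,0,0],[-1,-4,0],3.0],[[0,0,0],[-2,-4,0],3.0],[[0,0,0],[0,0,0],3.0]]}}

```text
clock: 8.7
position: [0.4428, 0.0067, 0.1756]
ee_rot: [0.0, 0.992, -0.129, -0.0]
contact_force: [-0.0, -0.6, -0.4]
width: 0.0298
gripper_force: 0.0
```

```bash
python3 - <<'E'
from h import *
a=snap('top','t2.png')[:,:,::-1]; b=snap('side','s2.png')[:,:,::-1]
A=cv2.resize(a[150:250,230:310],(400,500),interpolation=cv2.INTER_CUBIC)
B=cv2.resize(b[130:230,285:365],(400,500),interpolation=cv2.INTER_CUBIC)
cv2.imwrite('pics/c2.png',np.hstack([A,B]))
print(manip.get_state()['position'])
E
```

```text
[0.44448185 0.00859378 0.17570794]
```

View pics/c2.png

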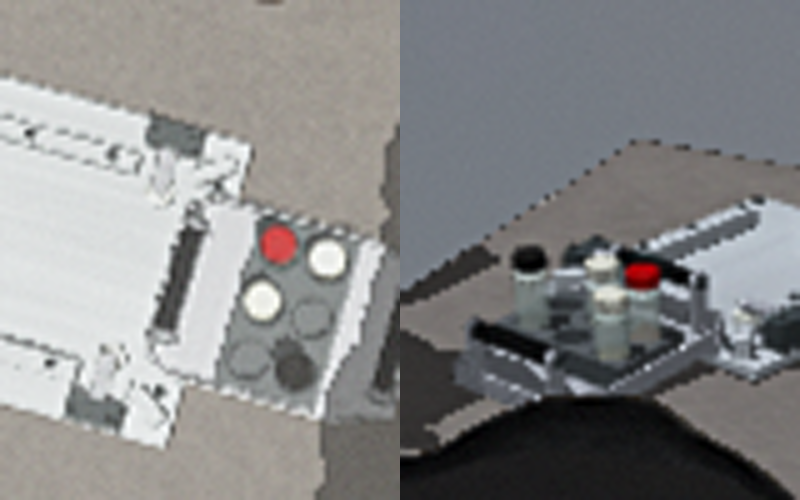

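```bash
python3 - <<'E'
from h import *
O=np.array([.521,.276]);a=np.radians(75.3);X=np.array([np.cos(a),np.sin(a)]);Y=np.array([-X[1],X[0]])
for nm,(u,v),z in [('fh',(181,275),.051),('red',(278,245),.072),('w1',(327,258),.066),('w3',(262,301),.068),('rh',(386,345),.042),('e1',(248,143),.01),('e2',(170,447),.01)]:
    p=ray('top',230+u/5-.4,150+v/5-.4,z)[:2]; print(nm,p,(p-O)@X,(p-O)@Y)
im=cv2.imread('pics/t2.png').astype(int); d=im.max(2)<60; d[:205]=0;d[235:]=0;d[:,:296]=0;d[:,:]&=True;d[:,314:]=0
for i,s,c,p in blobs(d,8):
    print(s,c,ray('top',*c,.042),cv2.minAreaRect(np.array([ray('top',*q,.042)[:2] for q in p],dtype=np.float32)))
E
```

```text
fh [0.52874978 0.28648984] 0.01211305596737095 -0.004834234867367896
red [0.54417656 0.22940017] -0.03919328067087446 -0.03424301906344677
w1 [0.53770015 0.20230655] -0.06704349728624855 -0.03485381374410024
w3 [0.51297463 0.23816457] -0.038633496516641545 -0.0018383624153113847
rh [0.49044918 0.16965002] -0.1106214240553422 0.002563673580196279
e1 [0.61141479 0.25480611] 0.002443304054028792 -0.09283342707587852
e2 [0.43160317 0.29658394] -0.0027749762953326387 0.09169401226648002
[305 208   8  20  44] [308.43181818 216.47727273] [0.4965597  0.16507085 0.042     ] ((0.4941767454147339, 0.16509312391281128), (0.009048840962350368, 0.05687103793025017), 74.84646606445312)
```

Emit:
{"fn": "drive_tool", "kwargs": {"rows": [[[0,0,0],[1.6,5.2,0],3.0],[[0,0,0],[1.7,5.2,0],3.0],[[0,0,0],[1.7,5.2,-2],3.0],[[0,0,0],[0,0,-4],3.0],[[0,0,0],[0,0,-3],3.0],[[0,0,0],[0,0,0],3.0]]}}

```text
clock: 9.55
position: [0.4925, 0.1659, 0.0832]
ee_rot: [0.001, 0.992, -0.126, -0.003]
contact_force: [0.3, -0.8, -0.0]
width: 0.0297
gripper_force: 0.0
```

Emit:
{"fn": "drive_tool", "kwargs": {"rows": [[[0,0,0],[0,0,-2],3.0],[[0,0,0],[0,0,-2],3.0],[[0,0,0],[0,0,-1],3.0],[[0,0,0],[0,0,-0.6],3.0],[[0,0,0],[0,0,0],3.0]]}}

```text
clock: 10.18
position: [0.4946, 0.1649, 0.0297]
ee_rot: [-0.0, 0.992, -0.127, 0.0]
contact_force: [-0.2, 0.5, 1.3]
width: 0.0303
gripper_force: 0.0
```

Emit:
{"fn": "drive_tool", "kwargs": {"rows": [[[0,0,0],[0,0,0],1.6],[[0,0,0],[0,0,0],1.0],[[0,0,0],[0,0,0],0.6],[[0,0,0],[0,0,0],0.6],[[0,0,0],[0,0,0],0.6]], "force": 30}}

```text
clock: 10.8
position: [0.4949, 0.165, 0.0299]
ee_rot: [-0.0, 0.992, -0.127, 0.001]
contact_force: [0.3, 0.5, 5.6]
width: 0.0106
gripper_force: 29.5
```

Emit:
{"fn": "drive_tool", "kwargs": {"rows": [[[0,0,0],[0,0,0.3],0.6],[[0,0,0],[0,0,0.3],0.6],[[0,0,0],[0,0,0.3],0.6],[[0,0,0],[0,0,0.3],0.6],[[0,0,0],[0,0,0.1],0.6],[[0,0,0],[0,0,0],0.6]]}}

```text
clock: 11.55
position: [0.494, 0.1646, 0.0422]
ee_rot: [0.0, 0.992, -0.127, -0.0]
contact_force: [1.0, 1.5, -4.8]
width: 0.0106
gripper_force: 29.1
```

Emit:
{"fn": "drive_tool", "kwargs": {"rows": [[[0,0,0],[-0.05,0.2,0],0.6],[[0,0,0],[0,0.3,0],0.6],[[0,0,0],[0.1,0.4,0],0.6],[[0,0,0],[0.1,0.4,0],0.6],[[0,0,0],[0,0,0],0.6]]}}

```text
clock: 12.18
position: [0.4958, 0.1784, 0.0423]
ee_rot: [-0.0, 0.992, -0.127, -0.0]
contact_force: [-0.3, -1.0, -4.0]
width: 0.011
gripper_force: 29.3
```

Emit:
{"fn": "drive_tool", "kwargs": {"rows": [[[0,0,0],[0.13,0.48,0],0.6],[[0,0,0],[0.13,0.48,0],0.6],[[0,0,0],[0.13,0.48,0],0.6]]}}

```text
clock: 12.55
position: [0.4983, 0.1899, 0.042]
ee_rot: [0.003, 0.992, -0.126, -0.001]
contact_force: [-2.8, -10.4, -1.0]
width: 0.0111
gripper_force: 29.7
```

Emit:
{"fn": "drive_tool", "kwargs": {"rows": [[[0,0,0],[0.13,0.48,0],0.6],[[0,0,0],[0.13,0.48,0],0.6],[[0,0,0],[0.13,0.48,0],0.6]]}}

```text
clock: 12.92
position: [0.5028, 0.2056, 0.0421]
ee_rot: [0.001, 0.992, -0.127, -0.001]
contact_force: [-0.7, -5.1, -4.0]
width: 0.0107
gripper_force: 29.5
```

Emit:
{"fn": "drive_tool", "kwargs": {"rows": [[[0,0,0],[0.15,0.58,0],0.6],[[0,0,0],[0.15,0.58,0],0.6],[[0,0,0],[0.15,0.58,0],0.6],[[0,0,0],[0.15,0.58,0],0.6]]}}

```text
clock: 13.42
position: [0.5095, 0.23, 0.0422]
ee_rot: [0.0, 0.992, -0.127, -0.0]
contact_force: [-0.7, -4.9, -3.9]
width: 0.0108
gripper_force: 29.5
```

Emit:
{"fn": "drive_tool", "kwargs": {"rows": [[[0,0,0],[0.15,0.58,0],0.6],[[0,0,0],[0.15,0.58,0],0.6],[[0,0,0],[0.15,0.58,0],0.6],[[0,0,0],[0.15,0.58,0],0.6]]}}

```text
clock: 13.92
position: [0.5157, 0.2534, 0.0423]
ee_rot: [0.0, 0.992, -0.127, -0.0]
contact_force: [-1.1, -4.5, -4.2]
width: 0.0111
gripper_force: 29.5
```

Emit:
{"fn": "drive_tool", "kwargs": {"rows": [[[0,0,0],[0.15,0.58,0],0.6],[[0,0,0],[0.15,0.58,0],0.6],[[0,0,0],[0.15,0.58,0],0.6]]}}

```text
clock: 14.3
position: [0.5202, 0.2707, 0.0423]
ee_rot: [0.0, 0.992, -0.127, -0.0]
contact_force: [-0.4, -4.3, -4.2]
width: 0.0109
gripper_force: 29.5
```

Emit:
{"fn": "drive_tool", "kwargs": {"rows": [[[0,0,0],[0.15,0.58,0],0.6],[[0,0,0],[0.15,0.58,0],0.6],[[0,0,0],[0.15,0.58,0],0.6],[[0,0,0],[0.13,0.48,0],0.6],[[0,0,0],[0,0,0],0.6]]}}

```text
clock: 14.92
position: [0.5263, 0.2937, 0.0423]
ee_rot: [-0.001, 0.992, -0.127, 0.0]
contact_force: [-0.3, -0.3, -4.9]
width: 0.0109
gripper_force: 29.4
```

Emit:
{"fn": "drive_tool", "kwargs": {"rows": [[[0,0,0],[0,0,-0.1],0.6],[[0,0,0],[0,0,-0.1],0.6],[[0,0,0],[0,0,-0.1],0.6],[[0,0,0],[0,0,0],0.6]]}}

```text
clock: 15.42
position: [0.5263, 0.2929, 0.0395]
ee_rot: [-0.0, 0.992, -0.127, 0.0]
contact_force: [0.5, 0.2, -3.5]
width: 0.0106
gripper_force: 29.6
```

Emit:
{"fn": "drive_tool", "kwargs": {"rows": [[[0,0,0],[0,0,-0.05],0.6],[[0,0,0],[0,0,-0.05],0.6],[[0,0,0],[0,0,0],0.6]]}}

```text
clock: 15.8
position: [0.5263, 0.2929, 0.0393]
ee_rot: [-0.0, 0.992, -0.127, 0.001]
contact_force: [-1.7, -0.0, 6.0]
width: 0.0106
gripper_force: 30.3
```

Emit:
{"fn": "drive_tool", "kwargs": {"rows": [[[0,0,0],[0,0,0.06],0.6],[[0,0,0],[0.05,0.19,0],0.6],[[0,0,0],[0.05,0.19,0],0.6],[[0,0,0],[0.05,0.19,0],0.6]]}}

```text
clock: 16.3
position: [0.5265, 0.2942, 0.0392]
ee_rot: [0.004, 0.992, -0.126, -0.001]
contact_force: [-1.5, -11.0, 8.8]
width: 0.0106
gripper_force: 30.8
```

Emit:
{"fn": "drive_tool", "kwargs": {"rows": [[[0,0,0],[0.05,0.19,0],0.6],[[0,0,0],[0.05,0.19,0],0.6]]}}

```text
clock: 16.55
position: [0.5275, 0.2985, 0.0392]
ee_rot: [0.003, 0.992, -0.126, -0.001]
contact_force: [-1.8, -8.8, 8.5]
width: 0.011
gripper_force: 30.7
```

Emit:
{"fn": "drive_tool", "kwargs": {"rows": [[[0,0,0],[0.03,0.1,0],0.6],[[0,0,0],[0.03,0.1,0],0.6]]}}

```text
clock: 16.8
position: [0.5284, 0.3015, 0.0393]
ee_rot: [0.002, 0.992, -0.126, -0.0]
contact_force: [-0.8, -5.6, 7.3]
width: 0.0107
gripper_force: 30.6
```

Emit:
{"fn": "drive_tool", "kwargs": {"rows": [[[0,0,0],[0,0,0.08],0.6],[[0,0,0],[0.03,0.1,0],0.6],[[0,0,0],[0.03,0.1,0],0.6],[[0,0,0],[0.03,0.1,0],0.6]]}}

```text
clock: 17.3
position: [0.5298, 0.3071, 0.0394]
ee_rot: [0.0, 0.992, -0.127, -0.0]
contact_force: [0.6, -3.5, 0.5]
width: 0.0111
gripper_force: 29.9
```

Emit:
{"fn": "drive_tool", "kwargs": {"rows": [[[0,0,0],[0.03,0.1,0],0.6],[[0,0,0],[0.03,0.1,0],0.6]]}}

```text
clock: 17.55
position: [0.5298, 0.3079, 0.0393]
ee_rot: [0.001, 0.992, -0.126, -0.001]
contact_force: [-1.1, -7.0, 0.1]
width: 0.0106
gripper_force: 30.0
```

Emit:
{"fn": "drive_tool", "kwargs": {"rows": [[[0,0,0],[0.03,0.1,0],0.6]]}}

```text
clock: 17.68
position: [0.5299, 0.3082, 0.0394]
ee_rot: [0.002, 0.992, -0.126, -0.001]
contact_force: [-1.0, -9.1, 1.6]
width: 0.0112
gripper_force: 30.1
```

Emit:
{"fn": "drive_tool", "kwargs": {"rows": [[[0,0,0],[0.0,0.05,0],0.6]]}}

```text
clock: 17.8
position: [0.5299, 0.3084, 0.0393]
ee_rot: [0.002, 0.992, -0.126, -0.001]
contact_force: [-0.8, -9.4, 1.4]
width: 0.0112
gripper_force: 30.1
```

Emit:
{"fn": "drive_tool", "kwargs": {"rows": [[[0,0,0],[0.03,0.1,0],0.6]]}}

```text
clock: 17.92
position: [0.5299, 0.3087, 0.0393]
ee_rot: [0.003, 0.992, -0.126, -0.001]
contact_force: [-1.4, -11.4, 2.6]
width: 0.0109
gripper_force: 30.3
```

Emit:
{"fn": "drive_tool", "kwargs": {"rows": [[[0,0,0],[0.0,0.05,0],0.6]]}}

```text
clock: 18.05
position: [0.5299, 0.3089, 0.0394]
ee_rot: [0.003, 0.992, -0.126, -0.001]
contact_force: [-2.1, -12.2, 2.0]
width: 0.0109
gripper_force: 30.3
```

Emit:
{"fn": "drive_tool", "kwargs": {"rows": [[[0,0,0],[0.02,0.07,0],0.6],[[0,0,0],[0,0,0],0.6]]}}

```text
clock: 18.3
position: [0.5299, 0.3091, 0.0393]
ee_rot: [0.004, 0.992, -0.126, -0.001]
contact_force: [-1.3, -11.4, 2.3]
width: 0.011
gripper_force: 30.3
```

Emit:
{"fn": "drive_tool", "kwargs": {"rows": [[[0,0,0],[0,0,0],0.6],[[0,0,0],[0,0,0],0.6]]}}

```text
clock: 18.55
position: [0.5299, 0.3092, 0.0393]
ee_rot: [0.004, 0.992, -0.126, -0.001]
contact_force: [-0.9, -12.2, 3.5]
width: 0.011
gripper_force: 30.3
```

Emit:
{"fn": "drive_tool", "kwargs": {"rows": [[[0,0,0],[0.02,0.06,0],0.6],[[0,0,0],[0,0,0],0.6],[[0,0,0],[0,0,0],0.6]]}}

```text
clock: 18.92
position: [0.5299, 0.3093, 0.0393]
ee_rot: [0.004, 0.992, -0.126, -0.002]
contact_force: [-2.2, -13.2, 3.4]
width: 0.0108
gripper_force: 30.4
```

Emit:
{"fn": "drive_tool", "kwargs": {"rows": [[[0,0,0],[-0.03,-0.1,0],0.6],[[0,0,0],[-0.02,-0.08,0],0.6]]}}

```text
clock: 19.18
position: [0.5299, 0.3093, 0.0393]
ee_rot: [0.002, 0.992, -0.126, -0.001]
contact_force: [-0.5, -7.8, 1.0]
width: 0.0112
gripper_force: 30.1
```

Emit:
{"fn": "drive_tool", "kwargs": {"rows": [[[0,0,0],[-0.03,-0.12,0],0.6],[[0,0,0],[0,0,0],0.6]]}}

```text
clock: 19.42
position: [0.5299, 0.3092, 0.0393]
ee_rot: [0.001, 0.992, -0.127, -0.001]
contact_force: [-1.2, -6.2, -0.2]
width: 0.0106
gripper_force: 30.0
```

Emit:
{"fn": "drive_tool", "kwargs": {"rows": [[[0,0,0],[0,0,0],1.6],[[0,0,0],[0,0,0],3.0],[[0,0,0],[0,0,0],3.0],[[0,0,0],[0,0,0.5],3.0],[[0,0,0],[0,0,2],3.0],[[0,0,0],[0,0,3],3.0],[[0,0,0],[0,0,3],3.0],[[0,0,0],[0,0,3],3.0]]}}

```text
clock: 20.42
position: [0.5307, 0.3106, 0.1562]
ee_rot: [-0.0, 0.992, -0.127, 0.0]
contact_force: [0.2, 0.7, -0.2]
width: 0.0303
gripper_force: 0.0
```

Emit:
{"fn": "drive_tool", "kwargs": {"rows": [[[0,0,0],[-1,-5,2],3.0],[[0,0,0],[-1,-5,2],3.0],[[0,0,0],[-1,-5,0],3.0],[[0,0,0],[-1,-5,0],3.0],[[0,0,0],[-1,-5,0],3.0],[[0,0,0],[-1,-5,0],3.0],[[0,0,0],[-1,-3,0],3.0],[[0,0,0],[0,0,0],3.0]]}}

```text
clock: 21.42
position: [0.4603, -0.0212, 0.1953]
ee_rot: [0.0, 0.992, -0.129, 0.0]
contact_force: [-0.5, 0.8, -0.3]
width: 0.0301
gripper_force: 0.0
```

```bash
python3 - <<'E'
from h import *
a=snap('top','t3.png')[:,:,::-1]; b=snap('side','s3.png')[:,:,::-1]
A=cv2.resize(a[150:250,185:285],(600,600),interpolation=cv2.INTER_CUBIC)[:,:500]
A=cv2.resize(a[155:240,190:280],(450,425),interpolation=cv2.INTER_CUBIC)
B=cv2.resize(b[145:230,320:390],(350,425),interpolation=cv2.INTER_CUBIC)
cv2.imwrite('pics/c3.png',np.hstack([A,B]))
E
```

```text
(no output)
```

View pics/c3.png

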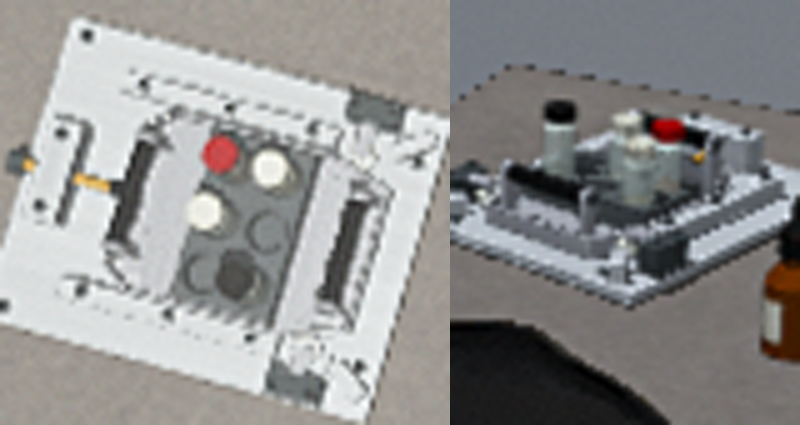

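The picture shows the tray flat between the rails. Its leading rim is at about (112,190) in the crop, against the nose, the rollers have closed behind the rear corners, and all four vials are standing.

```bash
python3 -c "
from rig import job
print(job.sign_off())"
```

```text
the job is handed in; nothing more can be done
None
```

The tray is on the deck, flat between the guides and touching the end stop with all four vials standing. I pressed it home at about 8 to 9 N (13 N total, less an estimated 4 to 5 N sliding friction), then let go, moved clear and handed the job in at about 21.5 s.

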